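# Hold the key of the bath's safety cut-out at reset

## Task

The heating bath's safety cut-out has tripped, and its sprung key switch must be held over while the bath restarts. Take the square-headed key from the key block and push it fully home in the keyhole on top of the cut-out, easing and wiggling it past the sticky pins without forcing it; then turn it a quarter turn clockwise against the spring and finish still gripping it, pushed home and turned. Leave the round-headed key in its slot, and the flask, the jar and the wash bottle where they stand.

Things in the scene. Friction and masses are not known exactly. Their poses are not given: they have to be found in the camera images.
- key: The key to use: black plastic head, an upright rectangle 26 mm wide (key x), 9 thick (y), 28 tall, at z 3 to 31 mm above a steel collar (disc 20 mm across, z 0 to 3). Origin on its axis at the collar's underside, z up out of the head. It stands blade down in the key block, collar resting on the block's top. About 45 g. Same both ways round (half turn about z).
- key_tip (a point): End of the key's steel blade, on its axis 30 mm below the key's origin. Blade: flat, 11 mm wide (x), 4 mm thick (y), rounded tip, from z -30 up to z -8 mm. Between blade and collar (z -8 to 0) is a round throat 4.6 mm thick.
- other_key: Another key in the same block, to be left there: same blade, collar and origin, but its black head is a round disc 29 mm across, 9 mm thick.
- holder: Grey key block fixed to the bench: 104 mm long (its x), 45 mm (y), 40 mm high, on a 120 mm base plate. Origin at the centre of its underside, z up. Three slots in its top, 12.2 x 5.2 mm, 36 mm deep, long side along the block's x, at x = -36, 0, +36 mm. The two keys stand in the end slots, either in either, their width along the block's x; the middle slot is empty.
- cutout: The cut-out: white bench case fixed to the bench, 170 mm deep (its x), 130 mm wide (y), flat top at 61 mm, sloping front with a display on its -x side. Origin at the centre of its underside, z up. All that stands on its top: the lock plate (42 x 42 x 5 mm, face at 66 mm) and a lamp 46 mm to the +y side of the lock, 8 mm tall.
- keyhole (a point): Centre of the keyhole, in the face of the steel lock plate: 30 mm towards +x of the case's origin, 66 mm above the bench; axes of the case. Slot 12.2 x 5.2 mm, long side along the case's x, mouth bevelled 2 mm all round. Home: key origin at this point, collar on the plate. Three sprung, sticky pins catch the blade at 12, 17 and 23 mm depth: a push of 5 to 20 N, less if wiggled.
- barrel (a joint): Rotation of the lock barrel beneath the plate, driven by the key's blade (some 9 degrees of play): 0 at rest, grows clockwise seen from above to a stop at 1.571 rad; a spring (0.02 to 0.065 N m) turns it back. The slot in the lock plate itself stays put: the key can turn only when within 2 mm of home, throat in the plate, and then cannot be pulled out until turned back.
- flask: Empty round-bottom glass flask, 100 mm ball with a short neck up, 148 mm tall, standing in a black rubber ring. Origin at the bottom of the ball.
- jar: Small closed glass jar with a white lid, 64 mm across, 55 mm high. Origin at the centre of its underside.
- wash_bottle: White wash bottle, 68 mm across, with a yellow cap and spout, 190 mm tall. Origin at the centre of its underside.

How it is judged (in metres and radians):
On the way, in this order (a step that is already met when the one before it is completed fails the run):
1. the square-headed key is out of the key block (z of key in the frame of holder above 0.075 m), for 0.1 s.
2. the key is pushed home in the keyhole (within 2.5 mm), not yet turned (distance between key and keyhole below 0.0025 m and angle between the z axis of key and the z axis of keyhole, either way round below 0.12 rad and value of joint barrel below 0.35 rad), for 0.1 s.
At the end, for the whole second after the job is handed in: The lock barrel is turned clockwise to at least 1.25 rad (72 degrees of its quarter turn) with the square-headed key home in the keyhole (within 3 mm, upright within 7 degrees) and still gripped by the fingers (over 2 N, the tool within 25 mm of the key's axis) (value of joint barrel above 1.25 rad and distance between key and keyhole below 0.003 m and angle between the z axis of key and the z axis of keyhole, either way round below 0.12 rad and contact force between the fingers and key above 2 N and horizontal distance between the grasp point and key below 0.025 m); the arm keeps its last pose, push and grip.
It fails at once if the key is forced: more than 80 N between it and the cut-out (contact force between key and cutout above 80 N).
It fails at once if the round-headed key is pulled up or out (distance of other_key from where it was at the start of the episode above 0.012 m).
It fails at once if the flask is knocked (distance of flask from where it was at the start of the episode above 0.02 m or angle between flask's own z axis and vertical above 0.4 rad).
It fails at once if the wash bottle is knocked (distance of wash_bottle from where it was at the start of the episode above 0.03 m or angle between wash_bottle's own z axis and vertical above 0.4 rad).
It fails at once if the jar is shoved (distance of jar from where it was at the start of the episode above 0.03 m).
It also fails if it takes over 54 s, if anything falls off the work surface, if the arm or the gripper's body presses on something with over 40 N, if the wrist force passes 120 N, or if a joint passes its speed limit or range.

## Robot

A 6-joint arm with a two-finger parallel gripper is mounted at the origin on the work surface. World frame = base frame: x ahead of the robot, y to its left, z up, the work surface at z = 0. Lengths are in mm, angles in rad, forces in N, time in s.
With the tool pointing down it reaches from about 275 to 1000 mm from the base axis. Payload 8.4 kg.
Tool frame: the origin (TCP) lies between the finger pads; the fingertips stand 22 mm ahead of it and the grasp point (between the pads) lies 3 mm ahead of it (r.nose_length is the z of the fingertips in the tool frame, in mm); z points along the fingers, y is the line along which they close (so a half turn about z gives the same grasp; the last joint's range is limited). The gripper opens to 85 mm and grips with 20 to 120 N. Pads are 22 mm wide; open, the fingers measure 114 mm over their backs; the gripper's body (76 mm by 85 mm) begins 54 mm behind the grasp point. The pads swing forward as they close: fully open they stand 13 mm farther back than shut.
Start: joints at [1.247, 0.353, 1.633, -0, 1.155, -0.002], TCP at [197.67, 592.92, 253.281] pointing down, gripper open.
Joint ranges: [-2.63, 2.63], [-0.92, 2.1], [0.06, 2.66], [-1.3, 4.44], [0, 2.69], [-3.02, 3.02]. Speed limits (rad/s): [2.22, 2.22, 2.79, 3.14, 3.14, 3.14].

## Interface

Orientations are given as [roll, pitch, yaw] about the fixed x, y, z axes, in that order (R = Rz(yaw) Ry(pitch) Rx(roll)).
In Python, from rig import r, eyes, sign_off gives the robot as it stands (r), with the cameras (eyes) and the job as plain functions.
- The arm moves only by the tool move_tool, called after ">>>" as name(argument=value, ...), one argument or row to a line, values as JSON. Schema: {"type":"object","properties":{"moves":{"type":"string"},"grip_n":{"type":"number"},"only":{"type":"string"},"quiet":{"type":"boolean"},"lines":{"type":"string"}},"required":["moves"],"additionalProperties":false}. moves is a string of 1 to 5 rows, one to a line, with the numbers parted by spaces; each row has 7 numbers: a rotation vector rx, ry, rz in normalised numbers (1 is 60 degrees), then dx, dy, dz in parts of the range, where 1.0 means 80 cm, then the opening from 0.0 (shut) to 1.0 (fully open); each row shifts and turns the commanded pose from where the row before left it, along the tool's axes as they then stand; what a row does not reach is not made up. A row lasts 1/12 s, in which the tool goes at most 41.7 mm and 0.125 rad, less where a joint would pass 70% of its speed; a pose out of reach is approached as far as the arm can. The fingers move at their own pace and stop on an object; grip_n is the grip in N (left out, the last holds). Time passes only in rows, so rows that do not move let the fingers close. The tool returns the time, the measured TCP pose, the force, the opening and the grip force at its end. only (a regular expression) keeps the lines of the reply that match it, lines (a string "A,B") keeps lines A to B, and quiet returns only ok. A shift or turn number past 1, either way, is cut back to 1. Input that does not fit is refused with a message, and nothing moves.
- r.sense(): the state, without advancing time (a new reading comes with each control period).
- eyes.grab_frame(name): name is "scene" or "top" or "wrist"; returns the picture (400x640x3 uint8, red, green, blue); there is no depth.
- eyes.camera_params(name): a dict with "fx", "fy", "cx", "cy" (pixels), "rvec" (rotation vector, rad) and "tvec" (3), from world to camera coordinates, as OpenCV has them. Camera axes: x right, y down, z forward; pixel columns grow to the right and rows downward; lengths in mm; the calibration is good to about 2 mm. A picture is of the moment at which its call begins: read the wrist's pose just before it. camera_params takes no time and is no camera call; for the wrist camera it gives the pose at the moment of the call.
- sign_off(): hands the job in; it is judged then, once.
The state is a dict: "clock": time; "qpos": joint angles; "qvel": joint speeds; "joint_efforts": joint torques, N m; "eef_pos": TCP position; "tcp_rot": TCP orientation; "contact_force": force on the tool from outside, world axes, zero at the start; "wrist_torque": the same for the moment, N m; "opening": opening from 0.0 (shut) to 1.0 (fully open); "grasp_force": force on a finger pad.
Only numpy, scipy, OpenCV 4.12 (cv2) and the standard library are available. Lean on these libraries where they do the work, as an engineer would, in place of code of your own. Each camera call takes 0.05 s, during which the arm holds its last target. There are 200 camera calls.

## Working session

There is one attempt and no reset: what is moved stays moved. The work goes in short steps, Python scripts to look and compute and a tool call to move; the robot and the scene stay as the last step left them, time stands still between calls to the robot, and variables do not carry over. Pictures are saved under pics/ and viewed, at most 10 in all, crops included, and the job is handed in when it is done.

```bash
ls; mkdir -p pics; python3 - <<'E'
from rig import r, eyes, sign_off
import cv2,numpy as np
s=r.sense();print(s['clock'],s['eef_pos'],s['tcp_rot'],s['opening'])
for n in ('scene','top','wrist'):
    p=eyes.camera_params(n);print(n,p)
    im=eyes.grab_frame(n);cv2.imwrite(f'pics/{n}0.png',im[:,:,::-1])
E
```

```text
pics
rig.py
0.0 [197.54537334 592.49704812 252.56124405] [-3.14022888e+00  9.73143682e-06  2.81975117e+00] 0.999425446454667
scene {'fx': 400.6734445350608, 'fy': 400.6734445350608, 'cx': 320.51870915546345, 'cy': 193.80383468247706, 'rvec': array([ 2.3925241 ,  0.79333203, -0.2691892 ]), 'tvec': array([-436.97448694, -323.1481573 , 1442.25475878])}
top {'fx': 400.84615398665636, 'fy': 400.84615398665636, 'cx': 314.5012004158472, 'cy': 195.42974495292702, 'rvec': array([ 2.17375591, -2.12623977,  0.10205975]), 'tvec': array([-110.78734962,  592.4525996 ,  967.82200095])}
wrist {'fx': 275.31136755978224, 'fy': 275.31136755978224, 'cx': 317.00506782041805, 'cy': 202.77914778275525, 'rvec': array([-2.33588433, -1.68412717, -0.25948145]), 'tvec': array([-624.65586177,  -39.2424855 ,  379.36631622])}
```

View pics/top0.png

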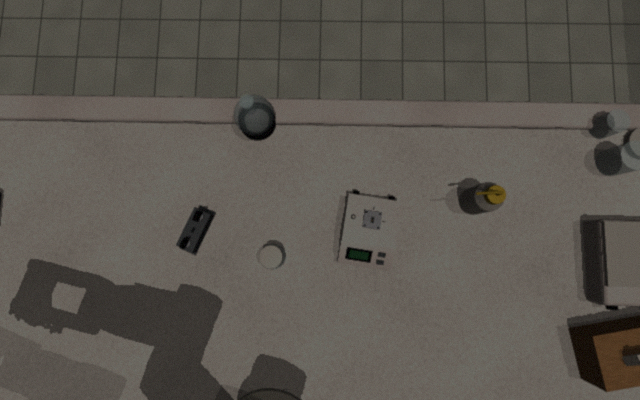

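View pics/scene0.png

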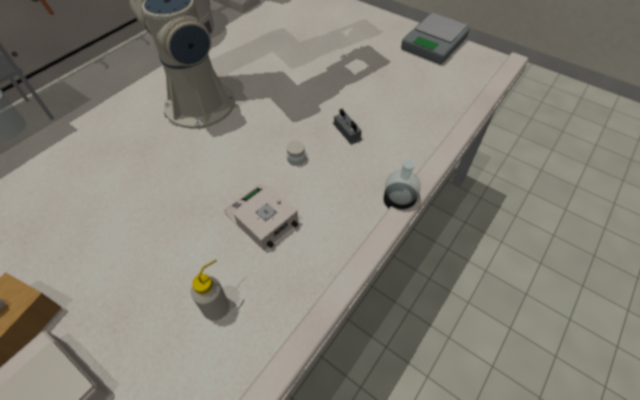

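The top view shows the holder at about (196,230), the cut-out's lock plate at (372,219), the jar at (271,255), the flask at (257,120) and the wash bottle at (488,197). The scene view shows the holder at (348,126) and the lock at (266,212).

```bash
cat > h.py <<'E'
import numpy as np,cv2
from scipy.spatial.transform import Rotation as Ro
from scipy.optimize import least_squares
def cam(p): return cv2.Rodrigues(np.array(p['rvec']))[0],np.array(p['tvec'])
def proj(p,X):
    K=np.array([[p['fx'],0,p['cx']],[0,p['fy'],p['cy']],[0,0,1]])
    return cv2.projectPoints(np.array(X,float).reshape(-1,1,3),p['rvec'],p['tvec'],K,None)[0][:,0]
def onz(p,uv,z):
    R,t=cam(p);c=-R.T@t
    d=R.T@np.array([(uv[0]-p['cx'])/p['fx'],(uv[1]-p['cy'])/p['fy'],1])
    return c+d*(z-c[2])/d[2]
def tri(obs): # [(p,uv),..]
    A=[];b=[]
    for p,uv in obs:
        R,t=cam(p);c=-R.T@t;d=R.T@np.array([(uv[0]-p['cx'])/p['fx'],(uv[1]-p['cy'])/p['fy'],1]);d/=np.linalg.norm(d)
        M=np.eye(3)-np.outer(d,d);A.append(M);b.append(M@c)
    return np.linalg.lstsq(np.vstack(A),np.hstack(b),rcond=None)[0]
def rel(s,pos,rpy):
    """rotvec, translation in tool axes from pose in s to target"""
    R=Ro.from_euler('xyz',s['tcp_rot']);T=Ro.from_euler('xyz',rpy)
    return (R.inv()*T).as_rotvec(),R.inv().apply(np.array(pos)-s['eef_pos'])
E
python3 - <<'E'
from rig import r, eyes, sign_off
from h import *
np.set_printoptions(suppress=True,precision=3)
p=eyes.camera_params('top');q=eyes.camera_params('scene')
for n,uv,z in [('hold',(196,230),40),('lock',(372,219),66),('lockslope',(359,255),55),('jar',(271,255),55),('flask',(257,120),50),('wb',(488,197),150)]: print(n,onz(p,uv,z))
for n,uv,z in [('hold',(348,126),40),('lock',(266,212),66)]: print(n,onz(q,uv,z))
w=eyes.camera_params('wrist');R,t=cam(w);s=r.sense();T=Ro.from_euler('xyz',s['tcp_rot'])
print('cam in tool',T.inv().apply(-R.T@t-s['eef_pos']), 'view',T.inv().apply(R[2]),'right',T.inv().apply(R[0]))
R,t=cam(p);print('topcam',-R.T@t)
a=cv2.imread('pics/top0.png');b=cv2.imread('pics/scene0.png')
A=cv2.resize(a[190:270,160:220],None,fx=5,fy=5,interpolation=3);B=cv2.resize(a[180:275,330:405],None,fx=4,fy=4,interpolation=3)
im=np.zeros((400,620,3),np.uint8);im[:400,:300]=A;im[:380,310:610]=B
im=np.clip(im*1.8,0,255).astype(np.uint8)
cv2.imwrite('pics/c0.png',im)
E
```

```text
hold [501.833 193.272  40.   ]
lock [ 537.028 -237.4     66.   ]
lockslope [ 450.708 -208.219   55.   ]
jar [445.633   3.217  55.   ]
flask [781.305  51.416  50.   ]
wb [ 585.502 -479.678  150.   ]
hold [516.536 189.638  40.   ]
lock [ 540.719 -238.693   66.   ]
cam in tool [  77.578    0.46  -119.886] view [-0.303 -0.     0.953] right [0. 1. 0.]
topcam [ 477.586 -121.65  1028.137]
```

View pics/c0.png

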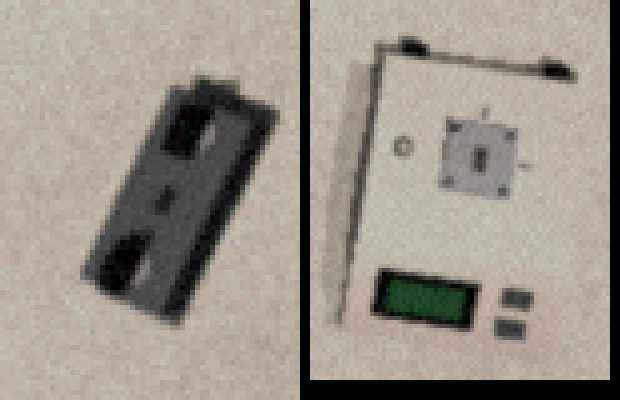

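The crop shows the holder's key heads at crop (188,128) and (125,262), giving the block a yaw of about -25°. The lock slot is at crop (480,158), giving the case a yaw of about -8°. Next I need a closer wrist view.

```bash
python3 - <<'E'
from rig import r, eyes, sign_off
from h import *
np.set_printoptions(suppress=True,precision=3)
s=r.sense();print(r.nose_length)
rv,d=rel(s,[500,195,165],[np.pi,0,np.radians(155)]);print(rv,d,d/13)
E
```

```text
22.0
[-0.001  0.     0.115] [-412.684 -281.44    88.013] [-31.745 -21.649   6.77 ]
```

The manual's scale: shifts go in shares of 80 cm and turns go in shares of 60 degrees. Converting my numbers, -32 mm / 800 = -0.04, -21.6 mm / 800 = -0.027.

>>> move_tool(
  moves="0 0 0 -0.04 -0.027 0.0075 1\n0 0 0 -0.04 -0.027 0.0075 1\n0 0 0 -0.04 -0.027 0.0075 1\n0 0 0 -0.04 -0.027 0.0075 1\n0 0 0 -0.04 -0.027 0.0075 1",
)

```text
clock: 0.57
eef_pos: [315.9, 438.3, 222.9]
tcp_rot: [-3.141, 0.0, 2.82]
contact_force: [1.3, 1.0, 0.6]
opening: 1.003
grasp_force: 0.0
```

>>> move_tool(
  moves="0 0 0 -0.04 -0.027 0.0075 1\n0 0 0 -0.04 -0.027 0.0075 1\n0 0 0 -0.04 -0.027 0.0075 1\n0 0 0 -0.04 -0.027 0.0075 1\n0 0 0 -0.04 -0.027 0.0075 1",
)

```text
clock: 0.98
eef_pos: [433.7, 285.1, 193.0]
tcp_rot: [3.142, 0.0, 2.82]
contact_force: [0.5, 0.9, -0.5]
opening: 1.004
grasp_force: 0.0
```

>>> move_tool(
  moves="0 0 0 -0.04 -0.027 0.0113 1\n0 0 0 -0.04 -0.027 0.0113 1\n0 0 0 -0.035 -0.0275 0.0125 1\n0 0 0.1098 0 0 0 1\n0 0 0 0 0 0 1",
)

```text
clock: 1.4
eef_pos: [500.0, 194.0, 164.5]
tcp_rot: [-3.14, -0.001, 2.696]
contact_force: [-0.1, -0.4, 0.1]
opening: 0.999
grasp_force: 0.0
```

```bash
python3 - <<'E'
from rig import r, eyes, sign_off
from h import *
import json
s=r.sense();p=eyes.camera_params('wrist');im=eyes.grab_frame('wrist');print(s['eef_pos'],s['tcp_rot'],s['qpos'])
cv2.imwrite('pics/w1.png',im[:,:,::-1]);json.dump({k:np.array(v).tolist() for k,v in p.items()},open('w1.json','w'))
E
```

```text
[500.02786785 193.96054205 164.46121308] [-3.14042639e+00 -1.04133697e-03  2.69620410e+00] [ 3.67262128e-01  3.23275629e-01  1.90255111e+00 -5.76457113e-05
  9.17328753e-01 -7.58111170e-01]
```

View pics/w1.png

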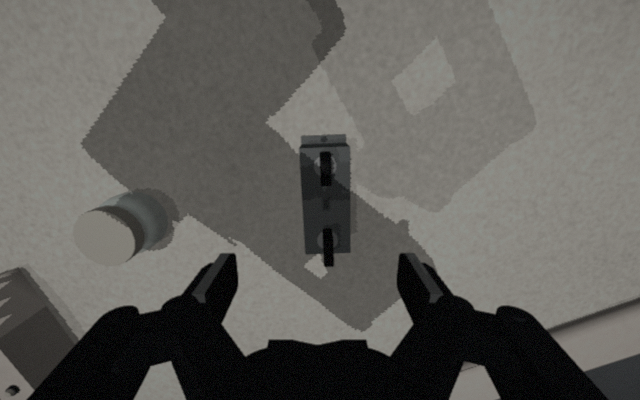

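The wrist view shows the block with key heads at about (325,167) and (328,246). To tell their shapes apart I'll look from the side.

Scaled: 37 mm / 800 = 0.0463, 10 mm / 800 = 0.0125.

>>> move_tool(
  moves="0 0 0 0.0125 0.0463 0.0075 1\n0 0 0 0.0125 0.0463 0.0075 1\n0 0 0 0.0125 0.0463 0.0075 1\n0 0 0 0.0125 0.0463 0.0075 1\n0 0 0 0 0 0 1",
)

```text
clock: 1.87
eef_pos: [525.9, 354.1, 140.9]
tcp_rot: [3.138, 0.0, 2.712]
contact_force: [-0.1, -0.3, 0.9]
opening: 0.999
grasp_force: 0.0
```

```bash
python3 - <<'E'
from rig import r, eyes, sign_off
from h import *
import json
s=r.sense();p=eyes.camera_params('wrist');im=eyes.grab_frame('wrist');print(s['eef_pos'],s['tcp_rot'])
cv2.imwrite('pics/w2.png',im[:,:,::-1]);json.dump({k:np.array(v).tolist() for k,v in p.items()},open('w2.json','w'))
P=proj(p,[[502,193,50]])[0].astype(int);print(P)
a=cv2.imread('pics/w1.png')[120:275,285:370];b=im[:,:,::-1]
x0=max(P[0]-60,0);y0=max(P[1]-75,0);print(x0,y0)
b=b[y0:y0+150,x0:x0+120]
z=np.zeros((600,800,3),np.uint8)
A=cv2.resize(a,None,fx=3.8,fy=3.8,interpolation=2);B=cv2.resize(b,None,fx=3.8,fy=3.8,interpolation=2)
z[:A.shape[0],:A.shape[1]]=A;z[:B.shape[0],330:330+B.shape[1]]=B
z=(255*(z/255.)**.5).astype(np.uint8);cv2.imwrite('pics/c2.png',z)
E
```

```text
[525.91075288 354.10139815 140.93620878] [3.13796901e+00 3.02604218e-04 2.71225607e+00]
[134 264]
74 189
```

View pics/c2.png

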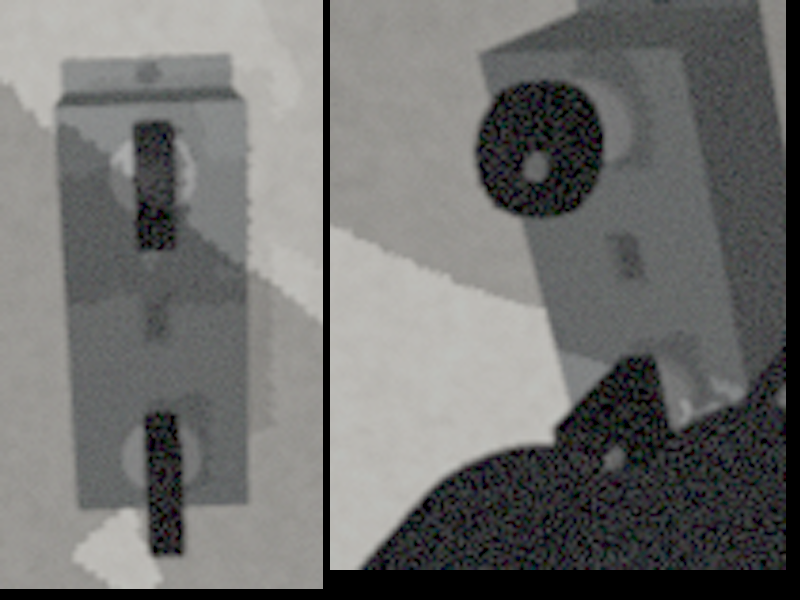

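In the w1 crop the round head is the upper key. The square head is the lower one, at the +x/-y end of the block. Next I fit the holder's pose from both views.

```bash
cat > fit.py <<'E'
from h import *
import json
np.set_printoptions(suppress=True,precision=2)
w1,w2=[json.load(open(f'w{i}.json')) for i in (1,2)]
# tool +x end of block = model +x (block yaw ~155deg)
c1=lambda u,v:(285+u/3.8,120+v/3.8)
c2=lambda u,v:(74+(u-330)/3.8,189+v/3.8)
# image right = tool +y = -(Rz yaw)y
O=[(w1,c1(57,103),(52,22.5)),(w1,c1(244,98),(52,-22.5)),(w1,c1(78,508),(-52,22.5)),(w1,c1(248,502),(-52,-22.5)),(w1,c1(157,317),(0,0)),
   (w2,c2(482,52),(52,22.5)),(w2,c2(683,48),(52,-22.5)),(w2,c2(628,256),(0,0))]
def pt(v,m):
    c,s=np.cos(v[3]),np.sin(v[3]);return [v[0]+c*m[0]-s*m[1],v[1]+s*m[0]+c*m[1],v[2]]
def f(v): return np.hstack([proj(w,[pt(v,m)])[0]-np.array(uv) for w,uv,m in O])
q=least_squares(f,[502,193,40,np.radians(155)],loss='soft_l1');v=q.x
print(v,np.degrees(v[3]));print(f(v).reshape(-1,2))
print('slot tri',tri([(w1,O[4][1]),(w2,O[7][1])]))
print('square key',pt(v,(-36,0)),'round',pt(v,(36,0)))
for z in(31+v[2],): 
  k=pt(v,(-36,0));print('pred head top centre w1 crop',(proj(w1,[[k[0],k[1],z]])[0]-[285,120])*3.8)
E
python3 fit.py
```

```text
Traceback (most recent call last):
  File "fit.py", line 14, in <module>
    q=least_squares(f,[502,193,40,np.radians(155)],loss='soft_l1');v=q.x
  File "fit.py", line 13, in f
    def f(v): return np.hstack([proj(w,[pt(v,m)])[0]-np.array(uv) for w,uv,m in O])
                                ~~~~^^^^^^^^^^^^^
  File "h.py", line 7, in proj
    return cv2.projectPoints(np.array(X,float).reshape(-1,1,3),p['rvec'],p['tvec'],K,None)[0][:,0]
           ~~~~~~~~~~~~~~~~~^^^^^^^^^^^^^^^^^^^^^^^^^^^^^^^^^^^^^^^^^^^^^^^^^^^^^^^^^^^^^^
cv2.error: OpenCV(4.12.0) :-1: error: (-5:Bad argument) in function 'projectPoints'
> Overload resolution failed:
>  - rvec is not a numpy array, neither a scalar
>  - Expected Ptr<cv::UMat> for argument 'rvec'
```

```bash
sed -i "s/,p\['rvec'\],p\['tvec'\],K/,np.array(p['rvec']),np.array(p['tvec']),K/" h.py; python3 fit.py
```

```text
[504.59 201.73  38.28   2.73] 156.62443888960797
[[-0.79  0.77]
 [ 1.05  0.16]
 [-0.39 -0.06]
 [ 0.09  0.03]
 [-0.01 -0.3 ]
 [-0.21 -0.37]
 [ 0.02 -0.45]
 [ 0.36  0.34]]
slot tri [504.46 201.68  38.48]
square key [np.float64(537.6395558059231), np.float64(187.44844302164813), np.float64(38.28090703115769)] round [np.float64(471.5490320328793), np.float64(216.0149035550208), np.float64(38.28090703115769)]
pred head top centre w1 crop [165.4  506.59]
```

```bash
python3 - <<'E'
from rig import r, eyes, sign_off
from h import *
np.set_printoptions(suppress=True,precision=3)
s=r.sense();rv,d=rel(s,[537.6,187.5,135],[np.pi,0,np.radians(156.6)]);print(s['eef_pos'],s['tcp_rot'],rv,d,d/5)
E
```

```text
[525.132 351.302 140.894] [ 3.141 -0.     2.713] [ 0.001 -0.    -0.021] [ -79.471 -143.78     5.739] [-15.894 -28.756   1.148]
```

Scaled: -28.8 mm / 800 = -0.036, -16 mm / 800 = -0.02, -0.02 rad / 1.0472 = -0.0191.

>>> move_tool(
  moves="0 0 -0.0191 -0.02 -0.036 0.0015 1\n0 0 0 -0.02 -0.036 0.0015 1\n0 0 0 -0.02 -0.036 0.0015 1\n0 0 0 -0.02 -0.036 0.0015 1\n0 0 0 -0.02 -0.036 0.0015 1",
)

```text
clock: 2.33
eef_pos: [539.2, 181.7, 135.7]
tcp_rot: [-3.142, 0.0, 2.729]
contact_force: [0.7, 0.3, -0.2]
opening: 1.004
grasp_force: 0.0
```

>>> move_tool(
  moves="0 0 0 0 0 0 1\n0 0 0 0 0 0 1\n0 0 0 0 0 0 1",
)

```text
clock: 2.58
eef_pos: [539.9, 183.2, 135.8]
tcp_rot: [3.141, 0.0, 2.726]
contact_force: [0.8, -0.5, -0.3]
opening: 1.002
grasp_force: 0.0
```

```bash
python3 - <<'E'
from rig import r, eyes, sign_off
from h import *
import json
s=r.sense();p=eyes.camera_params('wrist');im=eyes.grab_frame('wrist');print(s['eef_pos'],s['tcp_rot'])
cv2.imwrite('pics/w3.png',im[:,:,::-1]);json.dump({k:np.array(v).tolist() for k,v in p.items()},open('w3.json','w'))
z=cv2.resize(im[90:290,220:420,::-1],None,fx=3,fy=3,interpolation=2)
z=(255*(z/255.)**.5).astype(np.uint8);cv2.imwrite('pics/c3.png',z)
E
```

```text
[539.92749531 183.18656701 135.76637411] [3.14097402e+00 2.55604202e-04 2.72591315e+00]
```

View pics/c3.png

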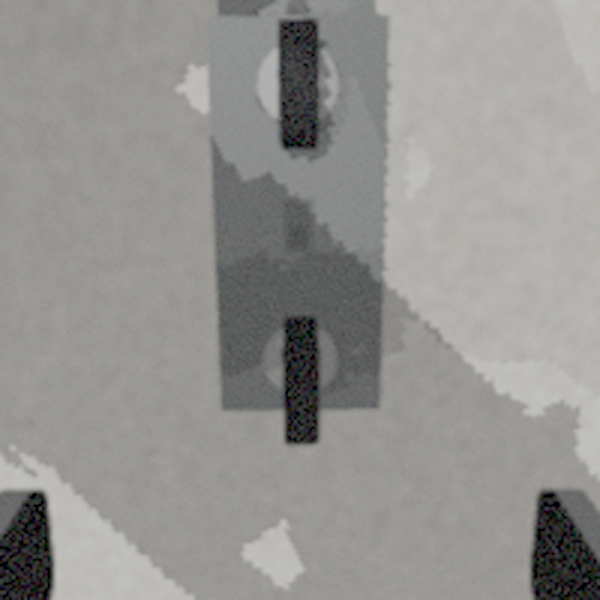

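The square head spans crop rows 317–443 at column 302, with the block's near edge at row 409. I refit the pose including these points.

```bash
cat > fit2.py <<'E'
from h import *
import json
np.set_printoptions(suppress=True,precision=2)
w1,w2,w3=[json.load(open(f'w{i}.json')) for i in (1,2,3)]
c1=lambda u,v:(285+u/3.8,120+v/3.8)
c2=lambda u,v:(74+(u-330)/3.8,189+v/3.8)
c3=lambda u,v:(220+u/3-.3,90+v/3-.3)
O=[(w1,c1(57,103),(52,22.5,0)),(w1,c1(244,98),(52,-22.5,0)),(w1,c1(78,508),(-52,22.5,0)),(w1,c1(248,502),(-52,-22.5,0)),(w1,c1(157,317),(0,0,0)),
   (w1,c1(168,553),(-49,0,31)),(w1,c1(161,412),(-23,0,3)),
   (w2,c2(482,52),(52,22.5,0)),(w2,c2(683,48),(52,-22.5,0)),(w2,c2(628,256),(0,0,0)),
   (w3,c3(212,17),(52,22.5,0)),(w3,c3(386,17),(52,-22.5,0)),(w3,c3(222,409),(-52,22.5,0)),(w3,c3(379,408),(-52,-22.5,0)),(w3,c3(298,222),(0,0,0)),
   (w3,c3(302,443),(-49,0,31)),(w3,c3(301,317),(-23,0,3))]
def pt(v,m):
    c,s=np.cos(v[3]),np.sin(v[3]);return [v[0]+c*m[0]-s*m[1],v[1]+s*m[0]+c*m[1],v[2]+m[2]]
def run(O,z=None):
    g=lambda v:v if z is None else [v[0],v[1],z,v[3]]
    f=lambda v: np.hstack([proj(w,[pt(g(v),m)])[0]-np.array(uv) for w,uv,m in O])
    v=g(least_squares(f,[502,193,40,np.radians(155)],loss='soft_l1').x)
    print(np.array(v),np.degrees(v[3]),'key',np.array(pt(v,(-36,0,0))),'rms',np.sqrt(np.mean(f(v)**2)));return f(v).reshape(-1,2)
print(run(O));run(O,40);run(O[:7]);run(O[10:]);run(O[10:],40)
E
python3 fit2.py
```

```text
[504.64 201.57  37.78   2.73] 156.6986699234389 key [537.71 187.33  37.78] rms 0.6921987043039384
[[-0.97  0.88]
 [ 0.76  0.2 ]
 [-0.42 -0.17]
 [-0.03 -0.13]
 [-0.16 -0.35]
 [-0.42  0.79]
 [-0.43 -1.46]
 [ 0.01 -0.38]
 [ 0.11 -0.53]
 [ 0.55  0.19]
 [-1.59  0.18]
 [ 1.34 -0.4 ]
 [-0.05  0.06]
 [ 0.37 -0.05]
 [ 0.62  1.56]
 [ 0.08  0.75]
 [-0.17 -1.26]]
[504.28 202.12  40.     2.73] 156.28599271527395 key [537.24 187.64  40.  ] rms 0.9256135556463188
[504.72 201.79  37.78   2.74] 156.73035101265077 key [537.79 187.57  37.78] rms 0.6228022242434815
[504.72 201.47  36.75   2.73] 156.60138963934082 key [537.76 187.18  36.75] rms 0.7888608586328896
[504.15 201.63  40.     2.73] 156.70015267053506 key [537.21 187.39  40.  ] rms 1.0544473569253934
```

```bash
cat > go.py <<'E'
import sys
from rig import r, eyes, sign_off
from h import *
np.set_printoptions(suppress=True,precision=3)
x,y,z,a=map(float,sys.argv[1:5]);s=r.sense();print(s['clock'],np.array(s['eef_pos']),np.array(s['tcp_rot']),'F',np.array(s['contact_force']),'T',np.array(s['wrist_torque']),s['opening'],s['grasp_force'])
print(*rel(s,[x,y,z],[np.pi,0,np.radians(a)]))
E
python3 go.py 537.6 187.4 69 156.65
```

```text
2.6333 [539.985 183.676 135.692] [3.141 0.    2.726] F [-0.353  0.391  0.223] T [-0.06  -0.031 -0.014] 1.0012232318292091 0.0
[ 0.001  0.    -0.008] [ 3.703  2.403 66.692]
```

Scaled: 20 mm / 800 = 0.025, 0.008 rad / 1.0472 = 0.0076.

>>> move_tool(
  moves="0 0 0.0076 0 0 0.025 0.6\n0 0 0 0 0 0.025 0.6\n0 0 0 0 0 0 0.6\n0 0 0 0 0 0 0.6\n0 0 0 0 0 0 0.6",
)

```text
clock: 3.05
eef_pos: [540.3, 183.7, 96.0]
tcp_rot: [3.141, 0.0, 2.718]
contact_force: [0.5, -0.1, 0.5]
opening: 0.599
grasp_force: 0.0
```

```bash
python3 go.py 537.6 187.4 69 156.65
```

```text
3.05 [540.337 183.682  95.957] [3.141 0.    2.718] F [ 0.471 -0.102  0.475] T [-0.056  0.015  0.041] 0.5989185508240223 0.0
[ 0.     0.    -0.016] [ 4.03   2.256 26.957]
```

Scaled: 9 mm / 800 = 0.0113, 4 mm / 800 = 0.005, -0.016 rad / 1.0472 = -0.0153.

>>> move_tool(
  moves="0 0 -0.0153 0.005 0.0029 0.0113 0.6\n0 0 0 0 0 0.0113 0.6\n0 0 0 0 0 0.0113 0.6\n0 0 0 0 0 0 0.6\n0 0 0 0 0 0 0.6",
)

```text
clock: 3.47
eef_pos: [536.9, 186.3, 67.5]
tcp_rot: [-3.141, -0.001, 2.733]
contact_force: [0.1, -0.2, -0.1]
opening: 0.599
grasp_force: 0.0
```

```bash
python3 go.py 537.6 187.4 69 156.65
```

```text
3.4667 [536.904 186.31   67.483] [-3.141 -0.001  2.733] F [ 0.055 -0.244 -0.137] T [-0.034 -0.005 -0.029] 0.5989070997756338 0.0
[-0.001 -0.001 -0.001] [-0.203  1.275 -1.518]
```

Now shut on the key.

Scaled: -1.5 mm / 800 = -0.0019, 1.3 mm / 800 = 0.0016.

>>> move_tool(
  moves="0 0 0 -0.0003 0.0016 -0.0019 0.2\n0 0 0 0 0 0 0.2\n0 0 0 0 0 0 0.12\n0 0 0 0 0 0 0.12\n0 0 0 0 0 0 0.0",
  grip_n=30,
)

```text
clock: 3.88
eef_pos: [538.2, 187.2, 70.2]
tcp_rot: [-3.141, 0.0, 2.733]
contact_force: [-1.5, -3.4, 4.5]
opening: 0.102
grasp_force: 31.8
```

>>> move_tool(
  moves="0 0 0 0 0 0 0\n0 0 0 0 0 0 0\n0 0 0 0 0 0 0\n0 0 0 0 0 0 0\n0 0 0 0 0 0 0",
  grip_n=60,
)

```text
clock: 4.3
eef_pos: [538.2, 187.2, 70.2]
tcp_rot: [-3.141, 0.0, 2.733]
contact_force: [-2.0, -3.2, 4.5]
opening: 0.088
grasp_force: 61.4
```

```bash
python3 go.py 537.6 187.4 69 156.65
```

```text
4.3 [538.207 187.241  70.23 ] [-3.141  0.     2.733] F [-1.999 -3.161  4.451] T [-0.661  0.201  0.005] 0.08839975995103327 61.411675214767456
[-0.     0.    -0.001] [ 0.621 -0.095  1.23 ]
```

Scaled: -25 mm / 800 = -0.0313, -22 mm / 800 = -0.0275.

>>> move_tool(
  moves="0 0 0 0 0 -0.01 0\n0 0 0 0 0 -0.0188 0\n0 0 0 0 0 -0.0275 0\n0 0 0 0 0 -0.0313 0\n0 0 0 0 0 -0.0313 0",
)

```text
clock: 4.72
eef_pos: [537.8, 187.7, 166.0]
tcp_rot: [-3.141, -0.001, 2.733]
contact_force: [0.3, 0.4, -0.8]
opening: 0.09
grasp_force: 60.5
```

>>> move_tool(
  moves="0 0 0 0 0 0 0\n0 0 0 0 0 0 0\n0 0 0 0 0 0 0\n0 0 0 0 0 0 0",
)

```text
clock: 5.05
eef_pos: [537.4, 187.4, 163.8]
tcp_rot: [-3.14, -0.001, 2.733]
contact_force: [-1.0, 0.2, -0.6]
opening: 0.089
grasp_force: 60.6
```

```bash
python3 go.py 500 -230 170 171.7
```

```text
5.05 [537.402 187.438 163.839] [-3.14  -0.001  2.733] F [-0.974  0.199 -0.57 ] T [-0.033 -0.002 -0.014] 0.08923943165316897 60.560832023620605
[-0.001 -0.001 -0.264] [-131.601 -397.917   -5.897]
```

Scaled: -31 mm / 800 = -0.0388, -26 mm / 800 = -0.0325.

>>> move_tool(
  moves="0 0 0 -0.0175 -0.0325 -0.0013 0\n0 0 0 -0.0213 -0.0388 0 0\n0 0 0 -0.0213 -0.0388 0 0\n0 0 0 -0.0213 -0.0388 0 0\n0 0 0 -0.0213 -0.0388 0 0",
)

```text
clock: 5.47
eef_pos: [552.9, 15.9, 164.6]
tcp_rot: [-3.141, -0.002, 2.733]
contact_force: [0.9, -0.3, 0.3]
opening: 0.089
grasp_force: 60.6
```

>>> move_tool(
  moves="0 0 0 -0.0213 -0.0388 0 0\n0 0 0 -0.0213 -0.0388 0 0\n0 0 0 -0.0213 -0.0388 0 0\n0 0 0 -0.0213 -0.0388 0 0\n0 0 0 -0.0213 -0.0388 0 0",
)

```text
clock: 5.88
eef_pos: [569.3, -160.2, 164.5]
tcp_rot: [-3.141, -0.002, 2.733]
contact_force: [0.9, 1.3, -0.1]
opening: 0.09
grasp_force: 60.6
```

>>> move_tool(
  moves="0 0 -0.0859 -0.0213 -0.0388 0 0\n0 0 -0.0859 -0.02 -0.04 0 0\n0 0 -0.0764 0 0 0 0\n0 0 0 0 0 0 0\n0 0 0 0 0 0 0",
)

```text
clock: 6.3
eef_pos: [577.7, -229.0, 164.4]
tcp_rot: [3.141, -0.002, 2.989]
contact_force: [-0.2, 0.6, -1.6]
opening: 0.088
grasp_force: 60.5
```

>>> move_tool(
  moves="0 0 0 0 0 0 0\n0 0 0 0 0 0 0\n0 0 0 0 0 0 0",
)

```text
clock: 6.55
eef_pos: [578.6, -228.2, 165.7]
tcp_rot: [3.141, -0.0, 2.993]
contact_force: [1.1, -0.2, -1.0]
opening: 0.091
grasp_force: 60.5
```

```bash
python3 - <<'E'
from rig import r, eyes, sign_off
from h import *
import json
s=r.sense();p=eyes.camera_params('wrist');im=eyes.grab_frame('wrist');print(s['eef_pos'],s['tcp_rot'])
cv2.imwrite('pics/w4.png',im[:,:,::-1]);json.dump({k:np.array(v).tolist() for k,v in p.items()},open('w4.json','w'))
z=cv2.resize(im[60:300,200:440,::-1],None,fx=2.5,fy=2.5,interpolation=2)
z=(255*(z/255.)**.6).astype(np.uint8);cv2.imwrite('pics/c4.png',z)
E
```

```text
[ 578.5511736  -228.1843329   165.65742616] [ 3.14144958e+00 -3.81451549e-04  2.99293725e+00]
```

View pics/c4.png

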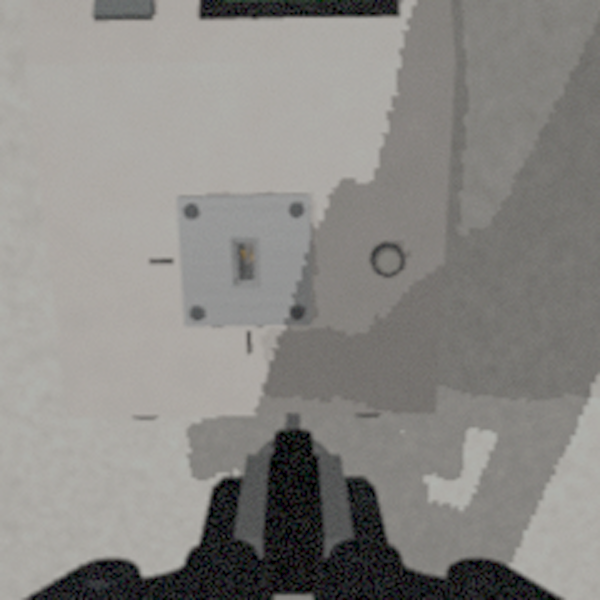

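The lock slot is at crop (246,262), with the plate corners at about (178,197), (311,193), (316,323) and (185,327). The held key's tip shows at crop (293,415), upright.

```bash
cat > fit4.py <<'E'
from h import *
import json
np.set_printoptions(suppress=True,precision=2)
w4=json.load(open('w4.json'));c=lambda u,v:(200+u/2.5-.3,60+v/2.5-.3)
# model: yaw~171.7 => model x = -case x
O=[(w4,c(178,197),(21,21,0)),(w4,c(311,193),(21,-21,0)),(w4,c(316,323),(-21,-21,0)),(w4,c(185,327),(-21,21,0)),(w4,c(246,262),(0,0,0))]
def pt(v,m):
    C,s=np.cos(v[3]),np.sin(v[3]);return [v[0]+C*m[0]-s*m[1],v[1]+s*m[0]+C*m[1],v[2]+m[2]]
def run(O,z=None):
    g=lambda v:v if z is None else [v[0],v[1],z,v[3]]
    f=lambda v: np.hstack([proj(w,[pt(g(v),m)])[0]-np.array(uv) for w,uv,m in O])
    v=g(least_squares(f,[537,-237,66,np.radians(172)],loss='soft_l1').x)
    print(np.array(v),np.degrees(v[3]),'rms',np.sqrt(np.mean(f(v)**2)));return f(v).reshape(-1,2)
print(run(O));run(O,66);run(O,64);print(onz(w4,O[4][1],66),onz(w4,O[4][1],64))
# screws + side marks for yaw
P=[onz(w4,c(*x),66)[:2] for x in [(191,211),(296,210),(197,313),(297,313)]]
a=lambda d:np.degrees(np.arctan2(d[1],d[0]))
print('yaw',a(P[0]-P[2]),a(P[1]-P[3]),a(P[0]-P[1])+90-180 if 0 else a(P[0]-P[1])-90, a(P[2]-P[3])-90, np.mean(P,0))
L=[onz(w4,c(*x),61)[:2] for x in [(160,261),(249,342),(388,259),(145,417),(368,414)]];print('lamp-slotmark yaw',a(L[0]-L[2])-90,a(L[3]-L[4])-90)
E
python3 fit4.py; python3 go.py 0 0 0 172
```

```text
[ 536.86 -236.42   66.1     3.02] 173.0894165858071 rms 0.4192136694847999
[[-0.58 -0.12]
 [ 0.16 -0.07]
 [-0.82  0.23]
 [ 0.66  0.01]
 [ 0.47 -0.03]]
[ 536.87 -236.43   66.      3.02] 173.0881604683352 rms 0.4198583647408915
[ 537.17 -236.61   64.      3.02] 173.0605618023316 rms 0.48399023912263056
[ 536.85 -236.81   66.  ] [ 537.16 -236.99   64.  ]
yaw 172.34206275435452 172.12324452003062 -187.9757405438428 -188.51131794693197 [ 537.1  -237.08]
lamp-slotmark yaw -188.00701075452838 -187.68028086470036
6.6 [ 578.609 -228.321  165.761] [ 3.142 -0.     2.993] F [-0.24   0.431 -1.144] T [-0.002  0.007 -0.005] 0.08839094769701099 60.54930925369263
[ 0.    -0.    -0.009] [605.984 140.206 165.894]
```

```bash
python3 go.py 537 -236.9 145 172.1
```

```text
6.6 [ 578.609 -228.321  165.761] [ 3.142 -0.     2.993] F [-0.24   0.431 -1.144] T [-0.002  0.007 -0.005] 0.08839094769701099 60.54930925369263
[ 0.    -0.    -0.011] [ 39.878 -14.641  20.768]
```

Scaled: 20 mm / 800 = 0.025, 10 mm / 800 = 0.0125, -0.011 rad / 1.0472 = -0.0105.

>>> move_tool(
  moves="0 0 -0.0105 0.025 -0.0091 0.0063 0\n0 0 0 0.025 -0.0091 0.0063 0\n0 0 0 0 0 0.0125 0\n0 0 0 0 0 0 0\n0 0 0 0 0 0 0",
)

```text
clock: 7.02
eef_pos: [537.3, -237.7, 145.7]
tcp_rot: [3.141, -0.0, 3.004]
contact_force: [0.9, -0.3, -0.2]
opening: 0.093
grasp_force: 60.6
```

>>> move_tool(
  moves="0 0 0 0 0 0 0\n0 0 0 0 0 0 0\n0 0 0 0 0 0 0",
)

```text
clock: 7.27
eef_pos: [537.7, -237.9, 146.2]
tcp_rot: [-3.141, 0.001, 3.004]
contact_force: [-0.1, -0.2, -0.4]
opening: 0.09
grasp_force: 60.5
```

```bash
python3 - <<'E'
from rig import r, eyes, sign_off
from h import *
import json
s=r.sense();p=eyes.camera_params('wrist');im=eyes.grab_frame('wrist')
cv2.imwrite('pics/w5.png',im[:,:,::-1]);json.dump({k:np.array(v).tolist() for k,v in p.items()},open('w5.json','w'))
z=cv2.resize(im[170:290,260:380,::-1],None,fx=5,fy=5,interpolation=2)
z=(255*(z/255.)**.5).astype(np.uint8);cv2.imwrite('pics/c5.png',z)
E
python3 go.py 537 -236.9 145 172.1
```

```text
7.3167 [ 537.569 -237.909  146.094] [-3.141  0.001  3.004] F [-0.457  0.06  -0.027] T [0.009 0.019 0.01 ] 0.08961271684219546 60.55013179779053
[-0.     0.001  0.   ] [0.703 0.922 1.093]
```

View pics/c5.png

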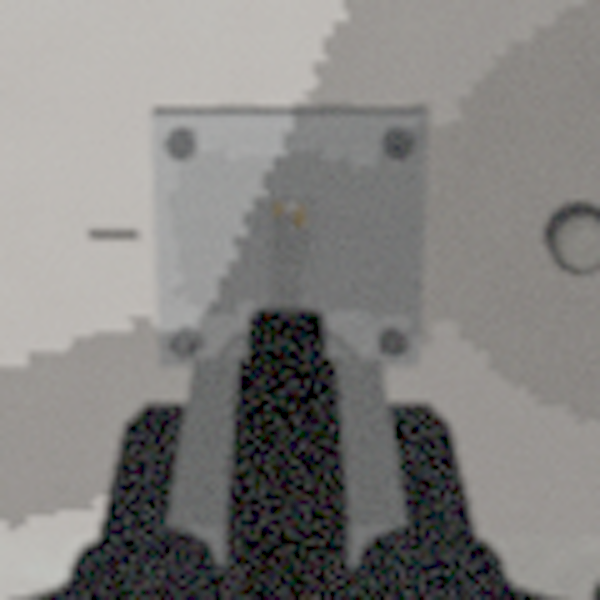

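The screws are at crop (180,143), (398,143), (185,343) and (393,343), level with the image. The head column is about 287 and the head's lower front edge is at row 312.

```bash
python3 - <<'E'
from h import *
import json
np.set_printoptions(suppress=True,precision=2)
w=json.load(open('w5.json'));c=lambda u,v:(260+u/5-.4,170+v/5-.4)
P=np.array([onz(w,c(*x),66)[:2] for x in [(180,143),(398,143),(185,343),(393,343)]])
a=lambda d:np.degrees(np.arctan2(d[1],d[0]))
print(P.mean(0),a(P[0]-P[2]),a(P[1]-P[3]),a(P[0]-P[1])+270,a(P[2]-P[3])+270)
T=Ro.from_euler('xyz',[np.pi,0,3.004]);e=np.array([537.6,-237.9,146.1])
for m in [(13,0,27.2),(13,4.5,27.2),(13,-4.5,27.2),(5.5,0,58),(0,0,60.2)]:
    print(m,(proj(w,[e+T.apply(m)])[0]-[260,170]+.4)*5)
# same for the plate-edge: head edge observed
Q=onz(w,c(287,312),e[2]-27.2);print('head edge in tool',T.inv().apply(Q-e))
w4=json.load(open('w4.json'));e4=np.array([578.6,-228.3,165.7]);T4=Ro.from_euler('xyz',[np.pi,0,2.993]);Q=onz(w4,(200+294/2.5-.3,60+430/2.5-.3),e4[2]-27.2);print('w4',T4.inv().apply(Q-e4))
E
```

```text
[ 536.93 -237.1 ] 172.1508343498368 172.16363238542567 172.1398453194161 172.1440322147801
(13, 0, 27.2) [283.47 310.39]
(13, 4.5, 27.2) [322.25 310.41]
(13, -4.5, 27.2) [244.69 310.38]
(5.5, 0, 58) [284.14 270.6 ]
(0, 0, 60.2) [284.19 300.83]
head edge in tool [12.8   0.41 27.2 ]
w4 [13.27  0.73 27.2 ]
```

Scaled: 4 mm / 800 = 0.005, 0.7 mm / 800 = 0.0009.

>>> move_tool(
  moves="0 0 0 0.0009 0.0004 0.005 0\n0 0 0 0 0 0.005 0\n0 0 0 0 0 0.005 0\n0 0 0 0 0 0.005 0\n0 0 0 0 0 0 0",
)

```text
clock: 7.73
eef_pos: [535.6, -237.3, 128.6]
tcp_rot: [3.141, -0.002, 3.004]
contact_force: [-0.9, 0.5, -1.0]
opening: 0.091
grasp_force: 60.6
```

>>> move_tool(
  moves="0 0 0 0 0 0 0\n0 0 0 0 0 0 0\n0 0 0 0 0 0 0",
)

```text
clock: 7.98
eef_pos: [536.4, -237.7, 129.9]
tcp_rot: [-3.142, 0.0, 3.004]
contact_force: [-0.7, -0.5, 0.0]
opening: 0.09
grasp_force: 60.6
```

```bash
python3 go.py 536.9 -237.5 121 172.15
```

```text
7.9833 [ 536.406 -237.671  129.946] [-3.142  0.     3.004] F [-0.662 -0.516  0.015] T [-0.011 -0.058  0.001] 0.08963897880550335 60.553364753723145
[-0.     0.    -0.001] [-0.463  0.239  8.947]
```

Scaled: 2 mm / 800 = 0.0025, -0.3 mm / 800 = -0.0004.

>>> move_tool(
  moves="0 0 0 -0.0004 0.0001 0.0025 0\n0 0 0 0 0 0.0025 0\n0 0 0 0 0 0.0025 0\n0 0 0 0 0 0.0025 0\n0 0 0 0 0 0 0",
)

```text
clock: 8.4
eef_pos: [536.3, -237.4, 121.3]
tcp_rot: [3.141, -0.001, 3.004]
contact_force: [0.4, -0.6, -1.8]
opening: 0.09
grasp_force: 60.6
```

>>> move_tool(
  moves="0 0 0 0 0 0 0\n0 0 0 0 0 0 0",
)

```text
clock: 8.57
eef_pos: [536.6, -237.5, 121.8]
tcp_rot: [-3.142, -0.0, 3.004]
contact_force: [-0.3, 0.1, 0.5]
opening: 0.094
grasp_force: 60.6
```

```bash
python3 go.py 536.9 -237.5 121 172.15
```

```text
8.5667 [ 536.613 -237.522  121.78 ] [-3.142 -0.     3.004] F [-0.34   0.127  0.464] T [-0.039  0.071  0.011] 0.09379754454625233 60.55396914482117
[-0.    -0.    -0.001] [-0.281  0.062  0.78 ]
```

It slid in cleanly. I'll continue in small steps, with a wiggle.

Scaled: 2 mm / 800 = 0.0025.

>>> move_tool(
  moves="0 0 0 0 0 0.0025 0\n0 0 0 0 0 0.0025 0\n0 0 0 0 0 0.0025 0\n0 0 0 0 0 0 0\n0 0 0 0 0 0 0",
)

```text
clock: 8.98
eef_pos: [536.8, -237.6, 115.7]
tcp_rot: [-3.142, 0.0, 3.004]
contact_force: [2.1, -0.1, -1.7]
opening: 0.089
grasp_force: 60.5
```

>>> move_tool(
  moves="0 0 0.0239 0 0 0.0013 0\n0 0 -0.0477 0 0 0.0013 0\n0 0 0.0477 0 0 0.0013 0\n0 0 -0.0477 0 0 0.0013 0\n0 0 0.0239 0 0 0 0",
)

```text
clock: 9.4
eef_pos: [536.9, -237.9, 112.1]
tcp_rot: [-3.141, 0.001, 3.007]
contact_force: [0.9, -1.7, 0.0]
opening: 0.09
grasp_force: 60.6
```

```bash
python3 go.py 536.9 -237.5 96.2 172.15
```

```text
9.4 [ 536.884 -237.86   112.085] [-3.141  0.001  3.007] F [ 0.888 -1.653  0.047] T [-0.319 -0.238  0.026] 0.09042622144366307 60.61706006526947
[-0.001  0.001  0.002] [ 0.045  0.369 15.885]
```

Scaled: 1 mm / 800 = 0.0013, 0.2 mm / 800 = 0.0003, -0.05 rad / 1.0472 = -0.0477.

>>> move_tool(
  moves="0 0 0.0239 0 0.0003 0.0013 0\n0 0 -0.0477 0 0 0.0013 0\n0 0 0.0477 0 0 0.0013 0\n0 0 -0.0477 0 0 0.0013 0\n0 0 0.0239 0 0 0 0",
)

```text
clock: 9.82
eef_pos: [537.0, -237.6, 108.4]
tcp_rot: [-3.141, 0.001, 3.007]
contact_force: [0.7, -0.5, 3.2]
opening: 0.09
grasp_force: 61.3
```

>>> move_tool(
  moves="0 0 0.0239 0 0 0.0013 0\n0 0 -0.0477 0 0 0.0013 0\n0 0 0.0477 0 0 0.0013 0\n0 0 -0.0477 0 0 0.0013 0\n0 0 0.0239 0 0 0 0",
)

```text
clock: 10.23
eef_pos: [537.1, -237.5, 104.1]
tcp_rot: [-3.141, 0.001, 3.007]
contact_force: [0.9, -0.3, -0.7]
opening: 0.091
grasp_force: 60.5
```

```bash
python3 go.py 536.9 -237.5 96.2 172.15
```

```text
10.2333 [ 537.064 -237.514  104.143] [-3.141  0.001  3.007] F [ 0.905 -0.315 -0.738] T [-0.088 -0.275 -0.017] 0.09092380334499038 60.50007462501526
[-0.     0.001  0.002] [ 0.173 -0.005  7.943]
```

Scaled: 1 mm / 800 = 0.0013, -0.05 rad / 1.0472 = -0.0477.

>>> move_tool(
  moves="0 0 0.0239 0 0 0.0013 0\n0 0 -0.0477 0 0 0.0013 0\n0 0 0.0477 0 0 0.0013 0\n0 0 -0.0477 0 0 0.0013 0\n0 0 0.0239 0 0 0 0",
)

```text
clock: 10.65
eef_pos: [537.0, -237.7, 100.3]
tcp_rot: [-3.141, 0.001, 3.007]
contact_force: [0.4, -1.3, 0.0]
opening: 0.09
grasp_force: 60.7
```

>>> move_tool(
  moves="0 0 0.0239 0 0 0.0013 0\n0 0 -0.0477 0 0 0.0013 0\n0 0 0.0477 0 0 0.0013 0\n0 0 -0.0477 0 0 0 0\n0 0 0.0239 0 0 0 0",
)

```text
clock: 11.07
eef_pos: [537.0, -237.7, 97.1]
tcp_rot: [-3.141, 0.001, 3.007]
contact_force: [0.6, -2.0, 0.9]
opening: 0.091
grasp_force: 60.7
```

```bash
python3 go.py 536.9 -237.5 96.2 172.15
```

```text
11.0667 [ 536.972 -237.652   97.105] [-3.141  0.001  3.007] F [ 0.649 -2.001  0.879] T [-0.299 -0.205 -0.019] 0.09068549064764747 60.69612264633179
[-0.001  0.001  0.002] [0.093 0.141 0.905]
```

Scaled: 0.6 mm / 800 = 0.0008, 0.5 mm / 800 = 0.0006.

>>> move_tool(
  moves="0 0 0 0 0.0003 0.0008 0\n0 0 0 0 0 0.0006 0\n0 0 0 0 0 0.0005 0\n0 0 0 0 0 0 0\n0 0 0 0 0 0 0",
)

```text
clock: 11.48
eef_pos: [537.0, -237.6, 96.2]
tcp_rot: [-3.141, 0.001, 3.004]
contact_force: [-1.3, -1.6, 8.5]
opening: 0.092
grasp_force: 62.1
```

```bash
python3 go.py 536.9 -237.5 96.2 172.15
```

```text
11.4833 [ 537.026 -237.589   96.194] [-3.141  0.001  3.004] F [-1.265 -1.575  8.514] T [-0.312  0.294 -0.018] 0.09182025058563104 62.05063462257385
[-0.001  0.001 -0.   ] [ 0.137  0.071 -0.006]
```

The collar is seated: TCP z is 96.2 as predicted, with 8.5 N of resistance. Next, push slightly harder and turn clockwise, which is +z in tool axes.

The manual's scale: shifts go in shares of 80 cm and turns go in shares of 60 degrees. Converting my numbers, 0.3 mm / 800 = 0.0004.

>>> move_tool(
  moves="0 0 0 0 0 0.0004 0\n0 0 0 0 0 0 0\n0 0 0 0 0 0 0",
  grip_n=80,
)

```text
clock: 11.73
eef_pos: [537.0, -237.6, 96.2]
tcp_rot: [-3.141, 0.001, 3.004]
contact_force: [-2.8, -0.9, 11.7]
opening: 0.088
grasp_force: 80.2
```

>>> move_tool(
  moves="0 0 0.0764 0 0 0 0\n0 0 0.0764 0 0 0 0\n0 0 0.0764 0 0 0 0\n0 0 0.0764 0 0 0 0\n0 0 0.0764 0 0 0 0",
)

```text
clock: 12.15
eef_pos: [537.2, -237.6, 96.2]
tcp_rot: [-3.141, 0.002, 2.601]
contact_force: [-2.0, -0.9, 12.2]
opening: 0.08
grasp_force: 79.9
```

```bash
python3 go.py 537 -237.6 96 82.15
```

```text
12.15 [ 537.159 -237.618   96.212] [-3.141  0.002  2.601] F [-2.041 -0.943 12.196] T [-0.148  0.397  0.087] 0.08018848720292153 79.94946599006653
[0.001 0.001 1.167] [ 0.146 -0.067  0.212]
```

Scaled: 0.1 rad / 1.0472 = 0.0955.

>>> move_tool(
  moves="0 0 0.0955 0 0 0 0\n0 0 0.0955 0 0 0 0\n0 0 0.0955 0 0 0 0\n0 0 0.0955 0 0 0 0\n0 0 0.0955 0 0 0 0",
)

```text
clock: 12.57
eef_pos: [537.2, -237.6, 96.2]
tcp_rot: [3.141, 0.001, 2.1]
contact_force: [-1.9, -1.2, 11.9]
opening: 0.084
grasp_force: 80.0
```

>>> move_tool(
  moves="0 0 0.0955 0 0 0 0\n0 0 0.0955 0 0 0 0\n0 0 0.0955 0 0 0 0\n0 0 0.0955 0 0 0 0\n0 0 0.0955 0 0 0 0",
)

```text
clock: 12.98
eef_pos: [537.1, -237.6, 96.2]
tcp_rot: [3.141, 0.001, 1.6]
contact_force: [-2.2, -1.7, 12.2]
opening: 0.087
grasp_force: 80.0
```

```bash
python3 go.py 537 -237.6 96 82.15
```

```text
12.9833 [ 537.054 -237.628   96.205] [3.141 0.001 1.6  ] F [-2.222 -1.745 12.163] T [-0.191  0.413  0.162] 0.0870263200339166 80.0245714187622
[0.001 0.001 0.166] [ 0.029 -0.053  0.205]
```

Scaled: 0.06 rad / 1.0472 = 0.0573.

>>> move_tool(
  moves="0 0 0.0573 0 0 0 0\n0 0 0.0573 0 0 0 0\n0 0 0.0477 0 0 0 0\n0 0 0 0 0 0 0\n0 0 0 0 0 0 0",
)

```text
clock: 13.4
eef_pos: [537.1, -237.7, 96.2]
tcp_rot: [3.14, 0.001, 1.434]
contact_force: [-1.9, -1.8, 12.3]
opening: 0.089
grasp_force: 80.0
```

```bash
python3 go.py 537 -237.6 96 82.15;python3 - <<'E'
from rig import r, eyes, sign_off
import cv2,numpy as np
im=eyes.grab_frame('wrist')
z=cv2.resize(im[150:350,220:420,::-1],None,fx=3,fy=3,interpolation=2)
cv2.imwrite('pics/c6.png',(255*(z/255.)**.5).astype(np.uint8))
E
```

```text
13.4 [ 537.096 -237.678   96.224] [3.14  0.001 1.434] F [-1.943 -1.751 12.269] T [-0.277  0.521  0.013] 0.0887127505380374 80.01079559326172
[0.001 0.001 0.   ] [ 0.064 -0.106  0.224]
```

View pics/c6.png

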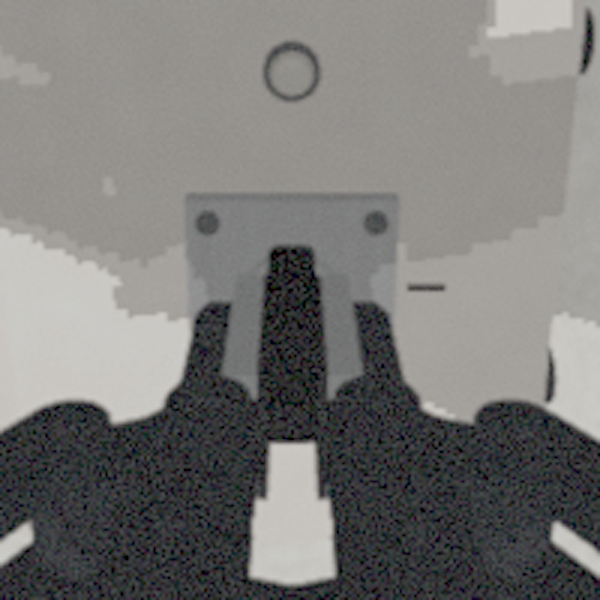

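The key is seated and the head is turned a quarter with the gripper, square to the plate.

Scaled: 0.03 rad / 1.0472 = 0.0286.

>>> move_tool(
  moves="0 0 0.0286 0 0 0 0\n0 0 0 0 0 0 0\n0 0 0 0 0 0 0\n0 0 0 0 0 0 0",
)

```text
clock: 13.78
eef_pos: [537.1, -237.7, 96.2]
tcp_rot: [3.14, 0.001, 1.404]
contact_force: [-3.3, -1.4, 12.4]
opening: 0.086
grasp_force: 80.0
```

```bash
python3 -c "
from rig import r, eyes, sign_off
s=r.sense();print(s['wrist_torque'],s['contact_force']);print(sign_off())"
```

```text
[-0.23604614  0.43117386  0.05289198] [-3.25030753 -1.41118138 12.4160671 ]
the job is handed in; nothing more can be done
None
```

I handed the job in at 13.8 s with the square-headed key pushed home, turned about 92° clockwise and still gripped at 80 N. The sign-off gave no verdict, and the barrel angle is inferred from the gripper's turn because there was no direct reading.

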